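Squeeze-and-turn safety cap off a flux jar

TASK

Two white jars stand fast on the desk; open the one whose grey cap has two squeeze tabs, not its neighbour with the plain ribbed cap. Squeeze both side tabs fully in, keep them squeezed while you turn the cap about a quarter turn anticlockwise (seen from above) on its neck, then lift it straight off and set it down right way up on the round black rubber mat, and let go of it.

Things in the scene. Friction and masses are not known exactly. Their poses are not given: they have to be found in the camera images.
- jar: Safety jar: white tub fixed to the desk, 77 mm across (foot 88), shoulder 59 mm up. Origin: centre of its foot, on the desk; z up the neck's axis. On the shoulder a collar 58 to 68 mm across, top 66 mm up, with notches at +y and -y where the tabs lock. Hidden neck 28 mm thick, top 90 mm up. The unlisted neighbour (either may stand where the other does) has a plain ribbed cap 57 mm across, no tabs.
- cap_centre (a point): Centre of the loose grey cap, half-way up its 35 mm, on its axis, z up. 70 g; round skirt 45 mm across; flat tabs at its +y and -y, 64 mm over their outer faces when free, 54 squeezed. Starts seated, axes along the jar's, this point 78.5 mm above the desk. Squeezed, it turns freely anticlockwise from above (positive yaw), lifts off between 45 and 115 degrees (aim at 75), free of the neck after 30 mm.
- tab_left (a joint): Inward travel (m) of the tab at the cap's +y: 0 free and locked, 0.005 fully squeezed (stop), unlocked from 0.0035. Spring: 2 N at first, 7 N fully in. Its flat face is 20 mm wide (along the cap's x), from 7 mm above the cap's underside to its top; keep fingertips 8 mm or more above the underside to clear the collar. A narrower tooth below sits in the collar's notch.
- tab_right (a joint): The same for the tab at the cap's -y. The bayonet inside holds the cap down until 42 degrees of turn, has a stop at about 120, and blocks clockwise turning.
- mat: Round flat black rubber mat, fixed to the desk, 130 mm across, 3 mm thick; origin at the centre of its underside, on the desk. A cap standing on it right way up has its centre 20.5 mm above the desk.
Things that resemble listed ones, but are neither listed nor needed, are in the scene too. What is shaped like the jar but blue is not meant.

How it is judged (in metres and radians):
On the way, in this order (a step that is already met when the one before it is completed fails the run):
1. both tabs of the seated cap are squeezed in (at least 3.5 mm) before it is turned (value of joint each of tab_left, tab_right above 0.0035 m and angle between the x axis of cap_centre and the x axis of jar, either way round below 0.3 rad and z of cap_centre in the frame of jar below 0.0845 m and horizontal distance between cap_centre and jar below 0.008 m), for 0.05 s.
2. the cap is turned by at least 40 degrees on its neck with both tabs squeezed, still seated (value of joint each of tab_left, tab_right above 0.0035 m and angle between the x axis of cap_centre and the x axis of jar, either way round above 0.7 rad and z of cap_centre in the frame of jar below 0.0845 m and horizontal distance between cap_centre and jar below 0.008 m), for 0.05 s.
At the end, for the whole second after the job is handed in: The cap stands on the mat right way up (within about 8 degrees of level, its centre 17 to 25 mm above the desk), its axis within 45 mm of the mat's centre, with both tabs sprung back out (under 1.5 mm of travel) (horizontal distance between cap_centre and mat below 0.045 m and angle between cap_centre's own z axis and vertical below 0.15 rad and z of cap_centre in the frame of mat between 0.017 and 0.025 m and value of joint each of tab_left, tab_right below 0.0015 m); the robot touches nothing.
It also fails if it takes over 51 s, if anything falls off the work surface, if the arm or the gripper's body presses on something with over 40 N, if the wrist force passes 120 N, or if a joint passes its speed limit or range.

ROBOT

A 6-joint arm with a two-finger parallel gripper is mounted at the origin on a cart in front of the work surface, level with it; the furniture and walls round the work are solid. World frame = base frame: x ahead of the robot, y to its left, z up, the work surface at z = 0. Lengths are in mm, angles in rad, forces in N, time in s.
With the tool pointing down it reaches from about 350 to 775 mm from the base axis. Payload 7.3 kg.
Tool frame: the origin (TCP) lies on the front face of the gripper's body, between the roots of the fingers; the fingertips stand 66 mm ahead of it and the grasp point (between the pads) lies 47 mm ahead of it (bot.tip_extent is the distance from the TCP to the fingertips, in mm); z points along the fingers, y is the line along which they close (so a half turn about z gives the same grasp; the last joint's range is limited). The gripper opens to 92 mm and grips with 3 to 60 N. Pads are 19 mm wide; open, the fingers measure 130 mm over their backs; the gripper's body (75 mm by 190 mm) begins 47 mm behind the grasp point.
Start: joints at [-1.436, 0.342, 1.524, -0, 1.275, -0.146], TCP at [145.512, -504.445, 292.241] pointing down, gripper open.
Joint ranges: [-2.53, 2.53], [-0.77, 2.02], [0.04, 2.7], [-1, 4.14], [0.28, 2.66], [-3.11, 3.11]. Speed limits (rad/s): [2.57, 2.57, 3.14, 3.14, 3.14, 3.14].

INTERFACE

Orientations are given as [roll, pitch, yaw] about the fixed x, y, z axes, in that order (R = Rz(yaw) Ry(pitch) Rx(roll)).
In Python, from plant import readout, viewer, order, bot gives the robot as it stands.
- The arm moves only by the shell command python3 -m creep 'ROWS'. ROWS is text: rows parted by semicolons, each of 7 numbers parted by spaces: the shift along the world's x, y, z in m, then the turn, a rotation vector about the world's x, y, z in rad, then the opening in per cent of the stroke, from 0 (shut) to 100 (fully open). A call has 1 to 8 rows; each row shifts and turns the commanded pose from where the row before left it; what a row does not reach is not made up. A row lasts 1/12 s, in which the tool goes at most 41.7 mm and 7.16 degrees, less where a joint would pass 70% of its speed; a pose out of reach is approached as far as the arm can. A call is refused whole if a number of a shift passes 0.0417 or a number of a turn 0.125, either way. A call with a gripper value outside its range is refused whole. The fingers move at their own pace and stop on an object; the grip force is fixed at half the most. Time passes only in rows, so rows that do not move let the fingers close. It gives the time, the measured TCP pose, the force, the opening and the grip force at its end, in the units of the state.
- readout.get_obs(): the state, without advancing time (a new reading comes with each control period).
- viewer.capture(name): name is "scene" or "top" or "wrist"; returns the picture (480x640x3 uint8, red, green, blue); there is no depth.
- viewer.camera_info(name): a dict with "fx", "fy", "cx", "cy" (pixels), "origin" and "rotation" of the camera in the world. Camera axes: x right, y up, looking along -z (the intrinsics and any distortion apply to the point x, -y, -z); pixel columns grow to the right and rows downward; lengths in mm; the calibration is good to about 2 mm. A picture is of the moment at which its call begins: read the wrist's pose just before it. camera_info takes no time and is no camera call; for the wrist camera it gives the pose at the moment of the call.
- order.close_job(): hands the job in; it is judged then, once.
The state is a dict: "time": time; "joint_positions": joint angles; "dq": joint speeds; "tau": joint torques, N m; "tool_pos": TCP position; "tcp_rot": TCP orientation; "contact_force": force on the tool from outside, world axes, zero at the start; "moment": the same for the moment, N m; "grip_width": finger opening in mm; "finger_force": force on a finger pad.
Only numpy, scipy, OpenCV 4.12 (cv2) and the standard library are available. Lean on these libraries where they do the work, as an engineer would, in place of code of your own. Each camera call takes 0.05 s, during which the arm holds its last target. There are 200 camera calls.

## Working session

There is one attempt and no reset: what is moved stays moved. The work goes in short steps, Python scripts to look and compute and a shell command to move; the robot and the scene stay as the last step left them, time stands still between calls to the robot, and variables do not carry over. Pictures are saved under pics/ and viewed, at most 10 in all, crops included, and the job is handed in when it is done.

```bash
mkdir -p pics; ls; python3 - <<'E'
from plant import readout, viewer, order, bot
import cv2, numpy as np
for n in ("scene","top"):
    im=viewer.capture(n); cv2.imwrite(f"pics/{n}0.png",im[:,:,::-1]); print(n,viewer.camera_info(n))
print(viewer.camera_info("wrist"))
print(readout.get_obs())
E
```

```text
pics
scene {'fx': 521.1692824391674, 'fy': 521.1692824391674, 'cx': 312.8959039138154, 'cy': 238.95434466355087, 'origin': array([-158.04005509,  769.06870716,  669.46776309]), 'rotation': array([ 1.03904829, -0.02210827, -2.50147546])}
top {'fx': 505.8734385441505, 'fy': 505.8734385441505, 'cx': 324.1501759868188, 'cy': 242.24460271424635, 'origin': array([ 303.76105252,  -34.88186367, 1440.88643835]), 'rotation': array([ 0.09216612, -0.00289322, -1.58023578])}
{'fx': 410.1581369544216, 'fy': 410.1581369544216, 'cx': 317.45080330073523, 'cy': 244.52966437035792, 'origin': array([ 225.98638736, -481.87310899,  383.65171801]), 'rotation': array([-3.15048598e-01,  4.11274757e-04, -1.28911281e+00])}
{'time': 0.1, 'joint_positions': array([-1.43598140e+00,  3.42646403e-01,  1.52487415e+00,  1.74215154e-05,
        1.27539382e+00, -1.46011550e-01]), 'dq': array([ 0.00013046, -0.00332227, -0.00410253,  0.00047417,  0.00139035,
        0.00075077]), 'tau': array([ 1.77812974e-03, -4.32003558e+01, -2.44694853e+01,  7.19103031e-02,
        5.26375172e-02, -4.35712275e-05]), 'tool_pos': array([ 145.48893391, -504.17486859,  291.63437082]), 'tcp_rot': array([-3.14028742e+00, -2.08784489e-04,  2.80821256e-01]), 'contact_force': array([ 0.56239678, -0.45807522, -0.09094082]), 'moment': array([0.01697755, 0.01178995, 0.0024313 ]), 'finger_force': 0.0, 'grip_width': 91.7517396825625}
```

View pics/scene0.png

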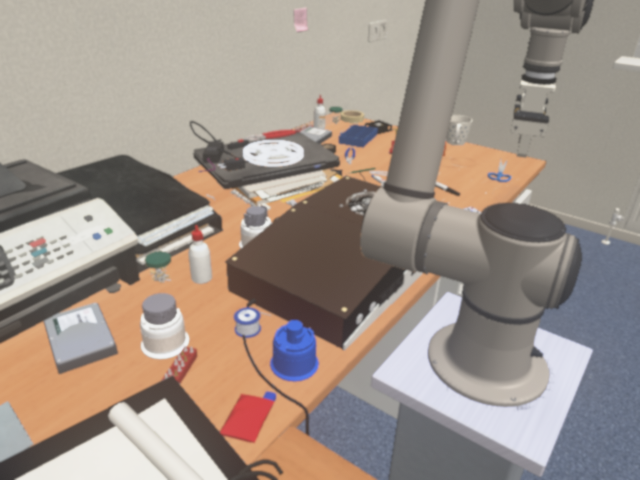

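View pics/top0.png

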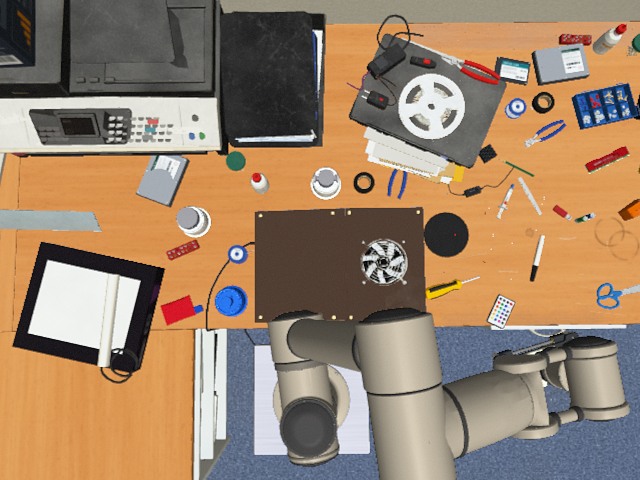

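The top view shows white jars at about (326,183) and (193,222) and the black mat at (446,235). A brown box lies between the base and the jars. I'll enlarge both jars and compute positions.

```bash
cat > h.py <<'E'
from plant import readout, viewer, order, bot
import cv2, numpy as np
from scipy.spatial.transform import Rotation as R
def ray(c,u,v):
    d=R.from_euler('xyz',c['rotation']).apply([(u-c['cx'])/c['fx'],-(v-c['cy'])/c['fy'],-1]); return np.array(c['origin']),d
def onz(c,u,v,z):
    o,d=ray(c,u,v); return (o+d*(z-o[2])/d[2]).round(1)
def proj(c,p):
    q=R.from_euler('xyz',c['rotation']).inv().apply(np.array(p)-c['origin']); return (c['cx']-c['fx']*q[0]/q[2], c['cy']+c['fy']*q[1]/q[2])
def tri(c1,p1,c2,p2):
    a,d=ray(c1,*p1);b,e=ray(c2,*p2)
    s=np.linalg.lstsq(np.c_[d,-e],b-a,rcond=None)[0]; return ((a+s[0]*d+b+s[1]*e)/2).round(1), np.linalg.norm(a+s[0]*d-b-s[1]*e).round(1)
E
python3 - <<'E'
from h import *
t=cv2.imread("pics/top0.png"); s=cv2.imread("pics/scene0.png")
f=lambda im,u,v,r,k:cv2.resize(im[v-r:v+r,u-r:u+r],(k,k),interpolation=cv2.INTER_CUBIC)
cv2.imwrite("pics/crops.png",np.vstack([np.hstack([f(t,326,183,25,300),f(t,193,222,25,300)]),np.hstack([f(s,257,225,35,300),f(s,163,318,35,300)])]))
ct=viewer.camera_info("top");cs=viewer.camera_info("scene")
for p in ((326,180),(193,217)): print(onz(ct,*p,96))
# mat
g=t.max(2); m=np.zeros_like(g); m[200:270,425:475]=(g[200:270,425:475]<60)
n,l,st,ce=cv2.connectedComponentsWithStats(m); i=1+st[1:,4].argmax(); print(st[i],ce[i],onz(ct,*ce[i],3))
# box corners near/top
for a,b in (((422,209),(345,181)),((256,213),(234,262)),((258,319),(345,335))): print(tri(ct,a,cs,b))
E
```

```text
[596.8 -46.5  96. ]
[499.2 310.9  96. ]
[ 425  213   43   43 1486] [445.6076716  234.19246299] [ 456.6 -388.     3. ]
(array([ 515.2, -300.6,  107.1]), np.float64(3.8))
(array([505.3, 139.7,  82.1]), np.float64(13.4))
(array([221.5, 142.1,  39.1]), np.float64(4.7))
```

View pics/crops.png

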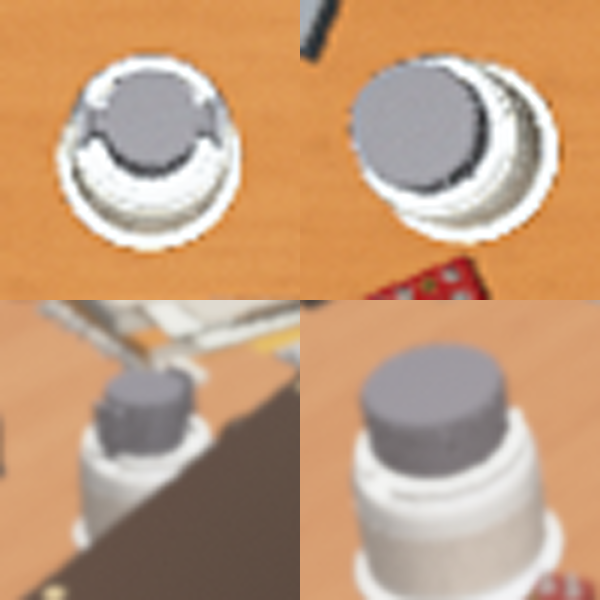

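```bash
python3 -m creep '0.022 0.022 0 0 0 0 100;0.022 0.022 0 0 0 -0.03 100;0.022 0.022 0 0 0 -0.03 100;0.022 0.022 0 0 0 -0.03 100;0.022 0.022 0 0 0 -0.03 100;0.022 0.022 0 0 0 -0.03 100;0.022 0.022 0 0 0 -0.03 100;0.022 0.022 0 0 0 -0.03 100' && python3 -m creep '0.022 0.022 0 0 0 -0.03 100;0.022 0.022 0 0 0 -0.03 100;0.022 0.022 0 0 0 -0.01 100;0.022 0.022 0 0 0 0 100;0.022 0.022 0 0 0 0 100;0.022 0.022 0 0 0 0 100;0.022 0.022 0 0 0 0 100;0.022 0.022 0 0 0 0 100' && python3 -m creep '0.025 0.025 0 0 0 0 100;0.025 0.025 0 0 0 0 100;0.025 0.025 0 0 0 0 100;0.018 0.025 0 0 0 0 100;0 0 0 0 0 0 100;0 0 0 0 0 0 100;0 0 0 0 0 0 100'
python3 - <<'E'
from h import *
ct=viewer.camera_info("top"); print(onz(ct,326.3,177.5,96))
o=readout.get_obs();print(o['time'],o['tool_pos'],o['tcp_rot'],o['joint_positions'])
c=viewer.camera_info("wrist");im=viewer.capture("wrist");cv2.imwrite("pics/w1.png",im[:,:,::-1]);print(c)
E
```

```text
time: 0.77
tool_pos: [322.2, -327.1, 292.0]
tcp_rot: [-3.141, 0.0, 0.069]
contact_force: [0.1, -0.7, -0.1]
grip_width: 91.9
finger_force: 0.0
time: 1.43
tool_pos: [498.3, -151.0, 291.9]
tcp_rot: [-3.141, 0.001, 0.001]
contact_force: [0.2, -0.9, 0.6]
grip_width: 92.0
finger_force: 0.0
time: 2.02
tool_pos: [590.0, -52.7, 291.7]
tcp_rot: [3.141, 0.002, 0.001]
contact_force: [0.8, -0.5, -0.1]
grip_width: 92.1
finger_force: 0.0
[603.6 -47.4  96. ]
2.0167 [590.00661275 -52.70746049 291.6625108 ] [3.14132140e+00 1.55373400e-03 1.14002686e-03] [-2.18174716e-01  4.67885284e-01  1.32911623e+00 -6.18335086e-04
  1.34604868e+00  1.35161962e+00]
{'fx': 410.1581369544216, 'fy': 410.1581369544216, 'cx': 317.45080330073523, 'cy': 244.52966437035792, 'origin': array([673.95116793, -53.48460216, 383.56669714]), 'rotation': array([-3.16450359e-01, -1.45857430e-03, -1.56873117e+00])}
```

View pics/w1.png

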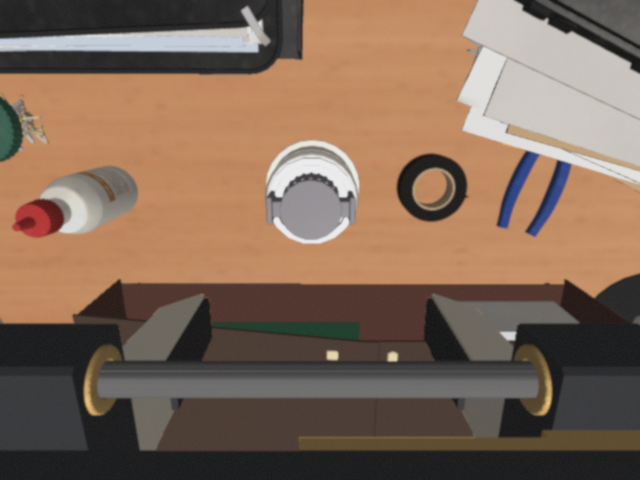

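The cap disc is at about (311,208), with tabs at its left (272) and right (352). The tab line is nearly level, so the yaw is close to zero. Next I'll measure this exactly.

```bash
python3 - <<'E'
from h import *
im=cv2.imread("pics/w1.png"); c=viewer.camera_info("wrist")
cr=im[130:260,250:375]
cv2.imwrite("pics/w1c.png",cv2.resize(cr,None,fx=4.5,fy=4.5,interpolation=cv2.INTER_CUBIC))
b=im.astype(int); m=((b.max(2)-b.min(2)<22)&(b.max(2)<185)&(b.max(2)>110)).astype(np.uint8); m[:130]=0;m[250:]=0;m[:,:255]=0;m[:,:0]=0;m[:,368:]=0
n,l,st,ce=cv2.connectedComponentsWithStats(m); i=1+st[1:,4].argmax(); print(st[i],ce[i])
k=cv2.morphologyEx((l==i).astype(np.uint8),cv2.MORPH_OPEN,np.ones((25,25)))
cn=max(cv2.findContours(cv2.morphologyEx((l==i).astype(np.uint8),cv2.MORPH_OPEN,cv2.getStructuringElement(2,(31,31))),0,1)[0],key=cv2.contourArea)
e=cv2.minEnclosingCircle(cn); print(e, onz(c,*e[0],96), onz(c,e[0][0]-e[1],e[0][1],96),onz(c,e[0][0]+e[1],e[0][1],96))
for p in ((271,208),(354,207),(285,283),(285,341)): print(p,onz(c,*p,96),onz(c,*p,0))
E
```

```text
[ 266  146   92   94 4315] [310.83035921 200.54646582]
((309.5, 210.0), 31.89445686340332) [605.8 -48.9  96. ] [605.7 -25.9  96. ] [605.8 -71.8  96. ]
(271, 208) [607.2 -21.2  96. ] [585.  -10.3   0. ]
(354, 207) [608.  -80.8  96. ] [586.  -89.7  -0. ]
(285, 283) [548.8 -29.9  96. ] [507.1 -21.9   0. ]
(285, 341) [498.5 -28.7  96. ] [440.  -20.3   0. ]
```

View pics/w1c.png

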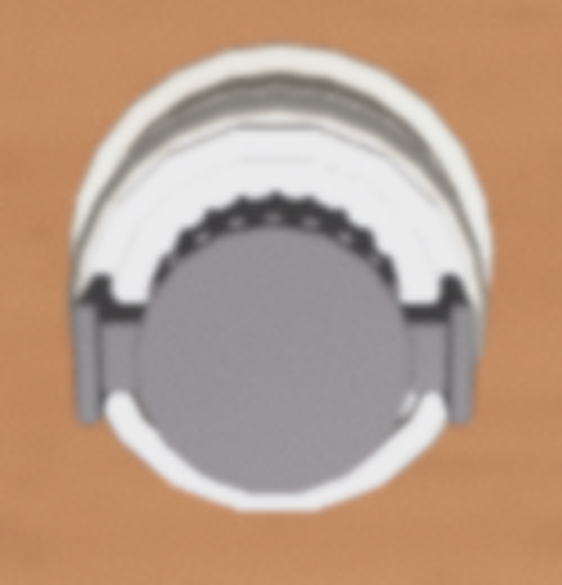

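The cap axis comes out near (605,-49) with yaw about 0, and the top camera agrees to 2 mm. I'll centre over it, descend part way and check.

```bash
python3 -m creep '0.005 0.001 -0.02 0 0 0 100;0.005 0.001 -0.02 0 0 0 100;0.005 0.0017 -0.02 0 0 0 100;0 0 -0.02 0 0 0 100;0 0 0 0 0 0 100;0 0 0 0 0 0 100;0 0 0 0 0 0 100'
python3 - <<'E'
from h import *
o=readout.get_obs();print(o['time'],o['tool_pos'],o['tcp_rot'])
c=viewer.camera_info("wrist");im=viewer.capture("wrist")[:,:,::-1];print(proj(c,(605,-49,96)))
cv2.imwrite("pics/w2.png",im)
u,v=map(int,proj(c,(605,-49,96)))
v0=max(0,v-90)
cv2.imwrite("pics/w2c.png",cv2.resize(im[v0:v+90,u-90:u+90],None,fx=3.3,fy=3.3,interpolation=cv2.INTER_CUBIC));print(u-90,v0)
b=im.astype(int); m=((b.max(2)-b.min(2)<22)&(b.max(2)<185)&(b.max(2)>110)).astype(np.uint8); w=m*0;w[v0:v+60,u-70:u+70]=1;m*=w
cn=max(cv2.findContours(cv2.morphologyEx(m,cv2.MORPH_OPEN,cv2.getStructuringElement(2,(51,51))),0,1)[0],key=cv2.contourArea)
e=cv2.minEnclosingCircle(cn);print(e,onz(c,*e[0],96))
for q in (165,190,220): 
  print(q, onz(c,u-90+297/3.3,v0+q/3.3,96))
E
```

```text
time: 2.65
tool_pos: [605.7, -49.6, 213.7]
tcp_rot: [3.141, -0.002, -0.0]
contact_force: [-0.2, -0.2, 0.3]
grip_width: 92.1
finger_force: 0.0
2.65 [605.68329913 -49.64662744 213.67568653] [ 3.14104145e+00 -1.65419571e-03 -3.14668732e-04]
(np.float64(313.8483155249355), np.float64(272.8152447503991))
223 182
((313.0625, 270.5), 40.314537048339844) [606.4 -48.6  96. ]
165 [628.4 -48.6  96. ]
190 [624.1 -48.6  96. ]
220 [619.  -48.6  96. ]
```

View pics/w2c.png

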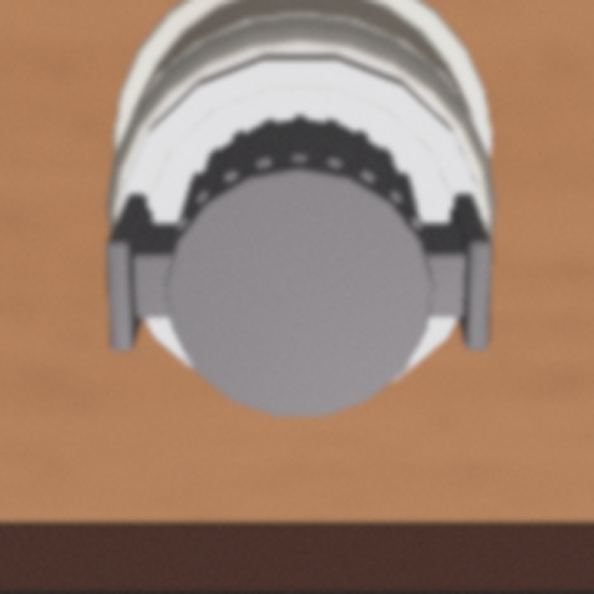

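The squeeze tabs are symmetric about x=299 in the crop and level with each other, so the axis is at (606,-49) and yaw is 0. Descending so the fingertips stop about 71 mm up, then closing.

```bash
python3 -m creep '0 0.0005 -0.019 0 0 0 100;0 0 -0.019 0 0 0 100;0 0 -0.019 0 0 0 100;0 0 -0.019 0 0 0 100;0 0 0 0 0 0 100;0 0 0 0 0 0 100;0 0 0 0 0 0 75;0 0 0 0 0 0 75' && python3 -m creep '0 0 0 0 0 0 62;0 0 0 0 0 0 62;0 0 0 0 0 0 62;0 0 0 0 0 0 50;0 0 0 0 0 0 50;0 0 0 0 0 0 50;0 0 0 0 0 0 50;0 0 0 0 0 0 50'
```

```text
time: 3.37
tool_pos: [606.5, -48.5, 138.3]
tcp_rot: [3.141, -0.003, 0.001]
contact_force: [0.1, -0.1, 0.4]
grip_width: 82.7
finger_force: 0.0
time: 4.03
tool_pos: [605.8, -48.3, 136.9]
tcp_rot: [3.141, -0.001, 0.001]
contact_force: [-0.8, 0.8, 5.5]
grip_width: 53.4
finger_force: 30.0
```

```bash
python3 -m creep '0 0 0 0 0 0.03 50;0 0 0 0 0 0.06 50;0 0 0 0 0 0.06 50;0 0 0 0 0 0.06 50;0 0 0 0 0 0.06 50;0 0 0 0 0 0.06 50;0 0 0 0 0 0.06 50;0 0 0 0 0 0 50' && python3 -c "
from plant import readout; print(readout.get_obs()['moment'])"
```

```text
time: 4.7
tool_pos: [606.1, -48.3, 136.9]
tcp_rot: [3.141, -0.002, 0.393]
contact_force: [0.6, 0.0, 5.8]
grip_width: 52.8
finger_force: 30.0
[ 0.01963269 -0.03270444  0.02192002]
```

```bash
python3 -m creep '0 0 0 0 0 0.06 50;0 0 0 0 0 0.06 50;0 0 0 0 0 0.06 50;0 0 0 0 0 0.06 50;0 0 0 0 0 0.06 50;0 0 0 0 0 0.06 50;0 0 0 0 0 0.06 50;0 0 0 0 0 0.06 50' && python3 -m creep '0 0 0 0 0 0.06 50;0 0 0 0 0 0.06 50;0 0 0 0 0 0.06 50;0 0 0 0 0 0.06 50;0 0 0 0 0 0.06 50;0 0 0 0 0 0.06 50;0 0 0 0 0 0.06 50;0 0 0 0 0 0 50' && python3 - <<'E'
from h import *
print(readout.get_obs()['moment'])
im=viewer.capture("wrist")[:,:,::-1]; cv2.imwrite("pics/w3.png",im)
E
```

```text
time: 5.37
tool_pos: [606.1, -48.2, 136.9]
tcp_rot: [3.14, -0.001, 0.872]
contact_force: [0.4, 0.2, 5.7]
grip_width: 52.9
finger_force: 30.0
time: 6.03
tool_pos: [606.1, -48.2, 136.9]
tcp_rot: [3.14, -0.0, 1.292]
contact_force: [-0.3, 1.1, 5.7]
grip_width: 53.0
finger_force: 30.0
[ 0.1123356  -0.15897402 -0.00983516]
```

View pics/w3.png

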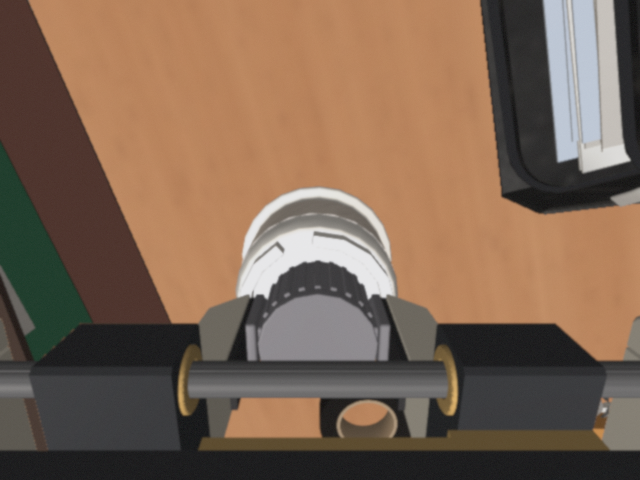

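The cap has turned with the gripper. Its tabs are under the pads at (255,325) and (380,325), and an empty collar notch shows at (300,243). Turned 74°, so I'll lift straight up.

```bash
python3 -m creep '0 0 0.005 0 0 0 50;0 0 0.008 0 0 0 50;0 0 0.01 0 0 0 50;0 0 0.01 0 0 0 50;0 0 0.01 0 0 0 50;0 0 0 0 0 0 50' && python3 -m creep '0 0 0.025 0 0 0 50;0 0 0.03 0 0 0 50;0 0 0.03 0 0 0 50;0 0 0.02 0 0 0 50;0 0 0 0 0 0 50'
```

```text
time: 6.58
tool_pos: [606.5, -48.4, 182.2]
tcp_rot: [3.137, -0.0, 1.291]
contact_force: [0.8, 1.4, -0.4]
grip_width: 53.2
finger_force: 30.0
time: 7.0
tool_pos: [607.0, -48.5, 289.6]
tcp_rot: [3.132, -0.001, 1.291]
contact_force: [0.6, -0.9, -0.1]
grip_width: 53.3
finger_force: 30.0
```

```bash
R='x'; python3 -m creep '-0.006 -0.014 0 0 0 -0.119 50;-0.006 -0.014 0 0 0 -0.119 50;-0.006 -0.014 0 0 0 -0.119 50;-0.006 -0.014 0 0 0 -0.119 50;-0.006 -0.014 0 0 0 -0.119 50;-0.006 -0.014 0 0 0 -0.119 50;-0.006 -0.014 0 0 0 -0.119 50;-0.006 -0.014 0 0 0 -0.119 50' && python3 -m creep '-0.006 -0.014 0 0 0 -0.119 50;-0.006 -0.014 0 0 0 -0.119 50;-0.006 -0.014 0 0 0 -0.119 50;-0.006 -0.014 0 0 0 -0.119 50;-0.006 -0.014 0 0 0 -0.119 50;-0.006 -0.014 0 0 0 -0.119 50;-0.006 -0.014 0 0 0 -0.119 50;-0.006 -0.014 0 0 0 -0.119 50' && python3 -m creep '-0.006 -0.014 0 0 0 -0.119 50;-0.006 -0.014 0 0 0 -0.119 50;-0.006 -0.014 0 0 0 -0.119 50;-0.006 -0.014 0 0 0 -0.119 50;-0.006 -0.014 0 0 0 -0.119 50;-0.006 -0.014 0 0 0 -0.119 50;-0.006 -0.014 0 0 0 -0.119 50;-0.006 -0.014 0 0 0 -0.119 50' && python3 -m creep '0 0 0 0 0 0 50;0 0 0 0 0 0 50;0 0 0 0 0 0 50'
python3 - <<'E'
from h import *
o=readout.get_obs();print(o['time'],o['tool_pos'],o['tcp_rot'],o['joint_positions'])
c=viewer.camera_info("wrist");im=viewer.capture("wrist")[:,:,::-1];cv2.imwrite("pics/w4.png",im)
print(proj(c,(456.6,-388,3)))
for a in np.linspace(0,6.28,9)[:-1]: print(np.round(proj(c,(456.6+65*np.cos(a),-388+65*np.sin(a),3))))
E
```

```text
time: 7.67
tool_pos: [556.7, -160.7, 283.2]
tcp_rot: [-3.14, 0.001, 0.333]
contact_force: [0.4, -0.3, -0.1]
grip_width: 53.0
finger_force: 30.0
time: 8.33
tool_pos: [508.8, -272.7, 283.2]
tcp_rot: [3.141, 0.002, -0.619]
contact_force: [-0.3, -0.3, -1.0]
grip_width: 52.9
finger_force: 30.0
time: 9.0
tool_pos: [460.8, -384.6, 283.1]
tcp_rot: [3.14, 0.001, -1.571]
contact_force: [0.6, -1.0, -0.1]
grip_width: 52.7
finger_force: 30.0
time: 9.25
tool_pos: [461.5, -383.6, 283.6]
tcp_rot: [3.141, 0.001, -1.563]
contact_force: [0.9, 0.7, -0.9]
grip_width: 52.7
finger_force: 30.0
9.25 [ 461.50788484 -383.56304978  283.56691658] [ 3.14082925e+00  1.36374052e-03 -1.56255186e+00] [-8.21235891e-01  4.88000591e-01  1.31850912e+00  3.67847348e-04
  1.33660432e+00  2.31202614e+00]
(np.float64(321.747370031803), np.float64(203.16160288844523))
[251. 203.]
[273. 250.]
[321. 269.]
[369. 251.]
[392. 204.]
[374. 153.]
[323. 130.]
[271. 152.]
```

View pics/w4.png

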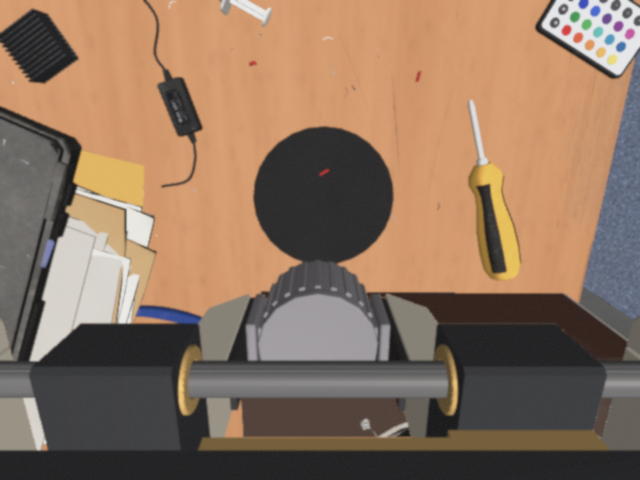

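The mat centre is at about (455,-392), with a red scrap on it near y=-420. The cap is held upright. Descending at (461,-384) keeps clear of both the scrap and the box.

```bash
python3 -m creep '0 0 -0.02 0 0 0 50;0 0 -0.035 0 0 0 50;0 0 -0.035 0 0 0 50;0 0 -0.035 0 0 0 50;0 0 -0.03 0 0 0 50;0 0 -0.02 0 0 0 50;0 0 0 0 0 0 50;0 0 0 0 0 0 50' && python3 -m creep '0 0 -0.01 0 0 0 50;0 0 -0.008 0 0 0 50;0 0 -0.004 0 0 0 50;0 0 0 0 0 0 50;0 0 0 0 0 0 50'
```

```text
time: 9.97
tool_pos: [461.7, -383.3, 108.7]
tcp_rot: [3.14, 0.002, -1.563]
contact_force: [0.0, 0.7, -0.1]
grip_width: 52.9
finger_force: 30.0
time: 10.38
tool_pos: [461.6, -384.3, 87.4]
tcp_rot: [-3.142, -0.0, -1.565]
contact_force: [-0.5, 0.4, -0.8]
grip_width: 52.7
finger_force: 30.0
```

```bash
python3 -m creep '0 0 -0.003 0 0 0 50;0 0 -0.002 0 0 0 50;0 0 -0.001 0 0 0 50;0 0 -0.001 0 0 0 50;0 0 -0.001 0 0 0 50;0 0 0 0 0 0 50;0 0 0 0 0 0 50'
```

```text
time: 10.97
tool_pos: [461.5, -384.2, 79.2]
tcp_rot: [3.141, 0.0, -1.565]
contact_force: [0.4, 0.7, 0.2]
grip_width: 53.1
finger_force: 30.0
```

```bash
python3 -m creep '0 0 -0.0005 0 0 0 50;0 0 -0.0005 0 0 0 50;0 0 0 0 0 0 50;0 0 0 0 0 0 50'
```

```text
time: 11.3
tool_pos: [461.6, -384.3, 78.9]
tcp_rot: [-3.141, -0.0, -1.565]
contact_force: [-1.0, 1.6, 5.3]
grip_width: 53.0
finger_force: 30.0
```

The mat pushes back with 5.3 N, so the cap is standing on it. I'll open slowly, then retreat straight up.

```bash
python3 -m creep '0 0 0 0 0 0 60;0 0 0 0 0 0 64;0 0 0 0 0 0 68;0 0 0 0 0 0 74;0 0 0 0 0 0 85;0 0 0 0 0 0 100;0 0 0 0 0 0 100;0 0 0 0 0 0 100' && python3 -m creep '0 0 0 0 0 0 100;0 0 0.01 0 0 0 100;0 0 0.02 0 0 0 100;0 0 0.03 0 0 0 100;0 0 0.03 0 0 0 100;0 0 0.03 0 0 0 100;0 0 0.03 0 0 0 100;0 0 0 0 0 0 100'
python3 - <<'E'
from h import *
im=viewer.capture("wrist")[:,:,::-1];cv2.imwrite("pics/w5.png",im);c=viewer.camera_info("wrist");print(proj(c,(461.5,-384,38)))
E
```

```text
time: 11.97
tool_pos: [461.4, -384.2, 78.0]
tcp_rot: [3.141, 0.0, -1.565]
contact_force: [-0.1, -0.1, 0.5]
grip_width: 89.4
finger_force: 0.0
time: 12.63
tool_pos: [463.2, -386.0, 235.8]
tcp_rot: [-3.133, -0.009, -1.565]
contact_force: [0.9, -0.6, 1.1]
grip_width: 91.7
finger_force: 0.0
(np.float64(319.34947454898975), np.float64(237.78269259625475))
```

View pics/w5.png

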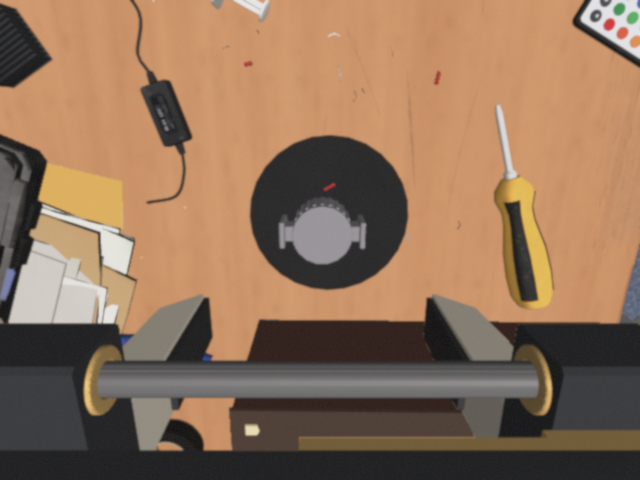

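The cap stands upright on the mat at (322,235), where I expected it. Both tabs have sprung back out, and the gripper is well clear. Handing in.

```bash
python3 -m creep '0 0 0 0 0 0 100;0 0 0 0 0 0 100;0 0 0 0 0 0 100;0 0 0 0 0 0 100' && python3 -c "
from plant import order; print(order.close_job())"
```

```text
time: 13.02
tool_pos: [461.2, -383.9, 226.9]
tcp_rot: [3.14, 0.002, -1.565]
contact_force: [0.5, 0.2, -0.6]
grip_width: 91.5
finger_force: 0.0
the job is handed in; nothing more can be done
None
```

The safety cap was squeezed, turned about 74°, lifted off and let go upright on the black mat about 10 mm from its centre, tabs sprung back out; the job was handed in at about 13 s, with no verdict shown.

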